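Load the component drying pot

ROBOT

A 6-joint arm with a two-finger parallel gripper is mounted at the origin on the work surface. World frame = base frame: x ahead of the robot, y to its left, z up, the work surface at z = 0. Lengths are in mm, angles in rad, forces in N, time in s.
With the tool pointing down it reaches from about 275 to 750 mm from the base axis. Payload 10.2 kg.
Tool frame: the origin (TCP) lies between the finger pads; the fingertips stand 8 mm ahead of it and the grasp point (between the pads) lies 11 mm behind it; z points along the fingers, y is the line along which they close (so a half turn about z gives the same grasp; the last joint's range is limited). The gripper opens to 85 mm and grips with 20 to 120 N. Pads are 22 mm wide; open, the fingers measure 114 mm over their backs; the gripper's body (76 mm by 85 mm) begins 54 mm behind the grasp point. The pads swing forward as they close: fully open they stand 13 mm farther back than shut.
Start: joints at [-1.384, 0.313, 1.498, -0, 1.331, -0.223], TCP at [209.162, -481.542, 239.294] pointing down, gripper open.
Joint ranges: [-2.94, 2.94], [-0.97, 2.17], [0.19, 2.56], [-1.23, 4.37], [0.02, 3.11], [-2.88, 2.88]. Speed limits (rad/s): [2.39, 2.39, 3.01, 3.14, 3.14, 3.14].

INTERFACE

Orientations are given as a unit quaternion [w, x, y, z].
In Python, from rig import * gives the robot as it stands.
- The arm moves only by the shell command python3 -m handwheel 'ROWS' [FORCE]. ROWS is JSON, a list that holds one entry, the list of rows, each a list of 7 numbers: the shift along the world's x, y, z in mm, then the turn, a rotation vector about the world's x, y, z in degrees, then the opening, from -1 (shut) to 1 (fully open). A call has 1 to 8 rows; each row shifts and turns the commanded pose from where the row before left it; what a row does not reach is not made up. A row lasts 1/8 s, in which the tool goes at most 62.5 mm and 10.7 degrees, less where a joint would pass 70% of its speed; a pose out of reach is approached as far as the arm can. A call is refused whole if a number of a shift passes 62.5 or a number of a turn 10.7, either way. A call with a gripper value outside its range is refused whole. The fingers move at their own pace and stop on an object; FORCE is the grip in N (left out, the last holds). Time passes only in rows, so rows that do not move let the fingers close. It gives the time, the measured TCP pose, the force, the opening and the grip force at its end, in the units of the state.
- sense(): the state, without advancing time (a new reading comes with each control period).
- capture(name): name is "scene" or "top"; returns a dict with "image" (420x560x3 uint8, red, green, blue), "fx", "fy", "cx", "cy" (pixels), "rvec" (rotation vector, rad) and "tvec" (3), from world to camera coordinates, as OpenCV has them. Camera axes: x right, y down, z forward; pixel columns grow to the right and rows downward; lengths in mm; the calibration is good to about 2 mm. A picture is of the moment at which its call begins. There is no depth.
- finish_job(): hands the job in; it is judged then, once.
The state is a dict: "time_s": time; "joints": joint angles; "dq": joint speeds; "tau": joint torques, N m; "eef_pos": TCP position; "ee_rot": TCP orientation; "force": force on the tool from outside, world axes, zero at the start; "wrist_torque": the same for the moment, N m; "grip_width": opening from 0.0 (shut) to 1.0 (fully open); "grip_force": force on a finger pad.
Only numpy, scipy, OpenCV 4.12 (cv2) and the standard library are available. Lean on these libraries where they do the work, as an engineer would, in place of code of your own. Each camera call takes 0.05 s, during which the arm holds its last target. There are 200 camera calls.

TASK

Dry the blue modules: flip the isolator off, then take the pot's lid by its red tab and tip it up by at least 20 degrees with the opposite edge still resting on the rim, before lifting it off and laying it, tab up, on the round cork trivet and letting go. Put every blue module from the grey pad into the pot, each lying flat on the pot's floor, silver side up and none on top of another; then seat the lid fully home on the pot again and, last of all, flip the isolator back on. The isolator must stay off while the lid is off, and the blue parts bin, the carton and the jar must stay where they are.

Things in the scene. Friction and masses are not known exactly. Their poses are not given: they have to be found in the camera images.
- pot: Round steel drying pot fixed on a grey square heater base (172 x 172 x 20 mm), fixed to the table. Origin at the centre of the base's underside, on the table, z up. Pot outer diameter 160 mm, wall 5 mm (inner diameter about 150 mm), flat inner floor 26 mm above the origin, rim 72 mm above the origin.
- pot_mouth (a point): Centre of the pot's mouth, in the plane of the rim, 72 mm above the table.
- lid: Loose aluminium lid, 160 g: disc of 160 mm diameter, 5 mm thick, with a plug below (8 mm deep, diameter 141 tapering to 132 mm) that sits in the pot's mouth with 3 to 4 mm play, at any yaw. Origin: centre of the disc's underside (rim height when seated), z up. A red upright tab stands on top near the edge on the lid's -x side: 14 mm thick (y), 26 mm long (x), top 38 mm above the origin.
- lid_tab (a point): Point in the lid's red tab, at (-62, 0, 26) mm in the lid's frame, 12 mm below the tab's top and 21 mm above the disc's top. Laid down on its plug, the lid's origin is 8 mm above the surface.
- lid_far (a point): Point on the lid's edge across from the tab, on the disc's underside, at (80, 0, 0) mm in the lid's frame: the edge that stays on the rim while the lid is tipped.
- trivet: Round cork trivet, 190 mm diameter, 8 mm thick, fixed on the table, to the left or the right of the pot. Origin at the centre of its underside.
- pad: Grey antistatic pad 200 x 220 x 4 mm, fixed on the table on the other side of the pot from the trivet; the modules start on it. Origin at the centre of its underside.
- module0: Blue module, a rigid block 34 x 24 x 14 mm (x, y, z), 30 g, with a silver plate on its top. Origin at the centre of its underside, z up. Absent in some starts.
- module1: Blue module, a rigid block 34 x 24 x 14 mm (x, y, z), 30 g, with a silver plate on its top. Origin at the centre of its underside, z up. Absent in some starts.
- module2: Blue module, a rigid block 34 x 24 x 14 mm (x, y, z), 30 g, with a silver plate on its top. Origin at the centre of its underside, z up. Absent in some starts.
- module3: Blue module, a rigid block 34 x 24 x 14 mm (x, y, z), 30 g, with a silver plate on its top. Origin at the centre of its underside, z up. Absent in some starts.
- isolator: Yellow switch box 74 x 60 x 32 mm, fixed on the table. Origin at the centre of its underside; its x axis points from the off side (white stripe) to the on side (green stripe). The paddle's hinge lies along its y axis, 29 mm above the origin.
- paddle (a joint): Angle of the isolator's red paddle (24 mm wide, 10 mm thick, tip 48 mm from the hinge): 0 = off, leaning 0.6 rad to the box's -x side (white stripe); 1.2 = on, leaning 0.6 rad to its +x side (green stripe). End stops at both; it stays where friction (0.08 N m) leaves it; some 3 N near the tip moves it.
- paddle_tip (a point): End of the paddle, 69 mm above the table at either end stop, 77 mm when upright.
- bin: Bystander: small open blue parts bin 90 x 75 x 45 mm, loose. Origin at the centre of its underside.
- carton: Bystander: cardboard carton 90 x 130 x 50 mm, loose. Origin at the centre of its underside.
- jar: Bystander: small jar, 52 mm diameter, 70 mm high, loose. Origin at the centre of its underside.
Not all that is in view belongs to the job. What is shaped like the module3 but pink or white is not meant.

How it is judged (in metres and radians):
On the way, in this order (a step that is already met when the one before it is completed fails the run):
1. the isolator is off, the lid still seated (value of joint paddle below 0.2 rad and horizontal distance between lid and pot_mouth below 0.012 m and z of lid in the frame of pot between 0.068 and 0.075 m and angle between lid's own z axis and vertical below 0.05 rad), for 0.2 s.
2. the lid is tipped up (over 17 degrees) with its far edge still resting on the pot's rim (angle between lid's own z axis and vertical above 0.3 rad and z of lid_far in the frame of pot between 0.062 and 0.082 m and horizontal distance between lid_far and pot between 0.06 and 0.1 m), for 0.1 s.
3. the lid lies tab up on the trivet, let go (horizontal distance between lid and trivet below 0.045 m and z of lid in the frame of trivet below 0.022 m and angle between lid's own z axis and vertical below 0.08 rad and contact force between the fingers and lid below 0.3 N), for 0.2 s.
4. all modules lie flat on the pot's floor (horizontal distance between each of module0, module1, module2, module3 and pot below 0.072 m and z of module0 in the frame of pot between 0.022 and 0.031 m and angle between each of module0, module1, module2, module3's own z axis and vertical below 0.2 rad and z of module1 in the frame of pot between 0.022 and 0.031 m and z of module2 in the frame of pot between 0.022 and 0.031 m and z of module3 in the frame of pot between 0.022 and 0.031 m), for 0.2 s.
5. the lid is seated on the pot again and let go (horizontal distance between lid and pot_mouth below 0.012 m and z of lid in the frame of pot between 0.068 and 0.075 m and angle between lid's own z axis and vertical below 0.05 rad and contact force between the fingers and lid below 0.3 N), for 0.2 s.
6. the isolator is on (value of joint paddle above 1 rad), for 0.2 s.
At the end, for the whole second after the job is handed in: Paddle on (beyond 1.0 rad); lid at rest on the pot, within 3 mm of its seated height, level within 3 degrees, centred within 12 mm; every module present flat (11 degrees), silver side up, on the pot's floor, centre within 72 mm of the pot's axis (all of step 4 and value of joint paddle above 1 rad and horizontal distance between lid and pot_mouth below 0.012 m and z of lid in the frame of pot between 0.068 and 0.075 m and angle between lid's own z axis and vertical below 0.05 rad and linear speed of lid below 0.02 m/s); the robot touches nothing.
It fails at once if the lid is lifted or tipped off its seat while the isolator is on (value of joint paddle above 0.7 rad and (z of lid in the frame of pot above 0.087 m or horizontal distance between lid and pot above 0.04 m or angle between lid's own z axis and vertical above 0.15 rad)).
It fails at once if the bin is moved by more than 40 mm (distance of bin from where it was at the start of the episode above 0.04 m).
It fails at once if the carton is moved by more than 40 mm (distance of carton from where it was at the start of the episode above 0.04 m).
It fails at once if the jar is moved by more than 40 mm (distance of jar from where it was at the start of the episode above 0.04 m).
Of module0, module1, module2, module3 only 2 to 4 are there at a start; the rules pass over those that are not, and their reading is None.
At some moment in a run one of module0, module1, module2, module3 may be knocked a few centimetres aside while the robot is not near it.
It also fails if it takes over 210 s, if anything falls off the work surface, if the arm or the gripper's body presses on something with over 40 N, if the wrist force passes 120 N, or if a joint passes its speed limit or range.

## Working session

There is one attempt and no reset: what is moved stays moved. The work goes in short steps, Python scripts to look and compute and a shell command to move; the robot and the scene stay as the last step left them, time stands still between calls to the robot, and variables do not carry over. Pictures are saved under pics/ and viewed, at most 14 in all, crops included, and the job is handed in when it is done.

```bash
mkdir -p pics; cat > h.py <<'E'
from rig import *
import numpy as np, cv2
def cam(n,save=None):
    c=capture(n)
    if save: cv2.imwrite('pics/'+save+'.png',cv2.cvtColor(c['image'],cv2.COLOR_RGB2BGR))
    return c
def ray(c,u,v,z):
    R,_=cv2.Rodrigues(np.array(c['rvec'],float)); t=np.array(c['tvec'],float).ravel()
    d=R.T@np.array([(u-c['cx'])/c['fx'],(v-c['cy'])/c['fy'],1.]); o=-R.T@t
    return (o+d*(z-o[2])/d[2])[:2].round(1)
def proj(c,p):
    K=np.array([[c['fx'],0,c['cx']],[0,c['fy'],c['cy']],[0,0,1]],float)
    return cv2.projectPoints(np.array(p,float).reshape(-1,1,3),np.array(c['rvec'],float),np.array(c['tvec'],float),K,None)[0].reshape(-1,2)
E
python3 - <<'E'
from h import *
s=sense(); print(s['ee_rot'],s['eef_pos'],s['time_s'])
for n in('scene','top'):
    c=cam(n,n+'0'); print(n,c['fx'],c['cx'],c['cy'],c['rvec'],c['tvec'])
E
```

```text
[-6.41929357e-04  9.79082705e-01  2.03461652e-01  9.99705709e-06] [ 209.10692539 -481.29402833  238.73426037] 0.0
scene 461.1480830199108 279.48961861079187 212.85187403727664 [ 1.44068917  2.35175451 -0.69833531] [ 187.06342526 -406.81667348 1475.88648161]
top 519.0134022164134 273.22878245676844 207.17806308735874 [ 2.06753766 -2.15317287  0.23091401] [  79.19458925  585.48468748 1364.9194539 ]
```

View pics/scene0.png

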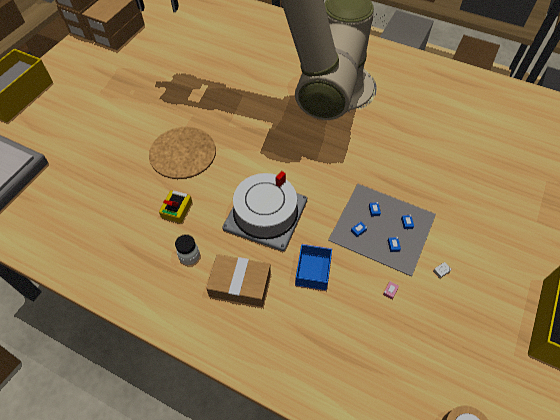

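View pics/top0.png

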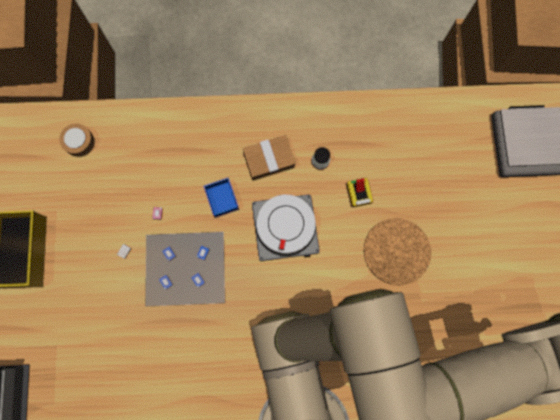

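The two views show four blue modules on the pad (top view at about 168,254; 203,253; 166,282; 198,280). The pot and lid are at (286,225) with the red tab at (282,244). The trivet is at (397,251), the isolator at (360,192), the bin at (221,198), the carton at (269,157) and the jar at (321,158). The white and pink pieces are decoys.

```bash
cat > meas.py <<'E'
from h import *
def blobs(c,kind,amin=8,amax=3000):
    hsv=cv2.cvtColor(c['image'],cv2.COLOR_RGB2HSV)
    H,S,V=[hsv[...,i].astype(int) for i in range(3)]
    m={'blue':(H>100)&(H<130)&(S>110)&(V>60),'red':((H<6)|(H>174))&(S>190)&(V>80),
       'green':(H>45)&(H<85)&(S>120)&(V>60),'yellow':(H>22)&(H<34)&(S>180)&(V>90)}[kind].astype(np.uint8)
    if kind=='blue': m=cv2.morphologyEx(m,cv2.MORPH_CLOSE,np.ones((5,5),np.uint8))
    out=[]
    for k in cv2.findContours(m,cv2.RETR_EXTERNAL,cv2.CHAIN_APPROX_NONE)[0]:
        x,y,w,h=cv2.boundingRect(k); 
        kk=np.zeros_like(m); cv2.drawContours(kk,[k],-1,1,-1); a=kk.sum()
        if amin<=a<=amax:
            M=cv2.moments(kk,True); out.append((M['m10']/a,M['m01']/a,int(a),k))
    return out
if __name__=='__main__':
  for n in('top','scene'):
    c=cam(n)
    for kind,z in(('blue',14),('red',69),('green',32),('yellow',32)):
        for u,v,a,k in blobs(c,kind):
            print(n,kind,round(u,1),round(v,1),a,ray(c,u,v,z))
    g=c['image']
    pts={'top':dict(trivet=[(364,251),(431,251),(397,218),(397,284)],lid=[(286,225)]),'scene':dict(lid=[(265,199)],trivet=[(182,152)])}[n]
    for k,l in pts.items():
        print(n,k,[ray(c,*p,8 if k=='trivet' else 77) for p in l])
    box=dict(top=[(225,120,405,300),(135,220,235,315)],scene=[(140,150,310,310),(330,180,440,280)])[n]
    for i,(a,b,d,e) in enumerate(box):
        f=4 if i==0 else 6
        im=cv2.resize(g[b:e,a:d],None,fx=f,fy=f,interpolation=cv2.INTER_CUBIC)[:600,:800]
        if i==0: im=cv2.resize(g[b:e,a:d],None,fx=3.3,fy=3.3,interpolation=cv2.INTER_CUBIC)
        cv2.imwrite(f'pics/{n}_crop{i}.png',im[...,::-1])
E
python3 meas.py
```

```text
top blue 168.5 249.0 10 [491.  352.6]
top blue 202.7 252.1 90 [478.4 256.9]
top blue 220.9 197.1 774 [634.4 203.3]
top red 281.6 244.2 20 [483.7  36.9]
top red 359.7 185.3 80 [ 638.9 -185.8]
top yellow 23.7 251.4 352 [497.9 748.3]
top yellow 351.8 192.9 114 [ 627.3 -168.6]
top yellow 367.5 188.9 60 [ 637.1 -214. ]
top trivet [array([ 464. , -194.6]), array([ 456.3, -382.6]), array([ 554.3, -295.8]), array([ 368.6, -278.8])]
top lid [array([534.5,  23. ])]
scene blue 313.2 266.9 1318 [626.4 201. ]
scene blue 394.3 243.4 119 [476.3 353.3]
scene blue 358.7 228.0 111 [474.7 257.9]
scene blue 407.8 221.0 113 [398.1 362.1]
scene blue 374.6 208.1 101 [399.6 272.3]
scene red 168.7 202.1 36 [ 653.6 -185.7]
scene red 280.2 175.2 40 [452.5  23.1]
scene green 169.3 212.3 36 [ 661.3 -187.5]
scene yellow 553.8 317.6 172 [506.3 730.8]
scene yellow 162.4 207.8 40 [ 658.  -211.3]
scene yellow 180.8 207.3 140 [ 635.3 -170.1]
scene yellow 168.9 195.2 36 [ 617.5 -219. ]
scene yellow 19.5 64.2 178 [ 406.8 -943.6]
scene lid [array([541.4,  26.2])]
scene trivet [array([ 463.4, -285.7])]
```

View pics/top_crop0.png

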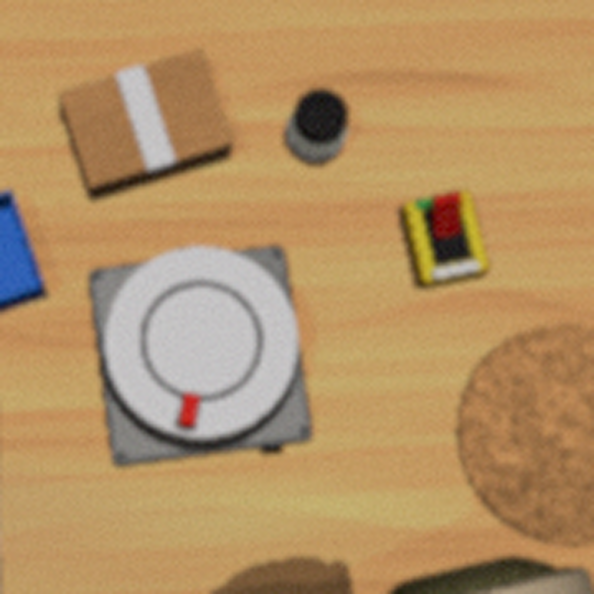

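View pics/scene_crop0.png

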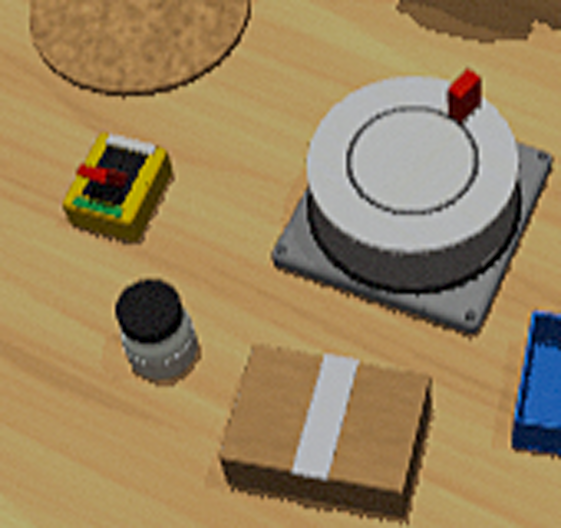

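Both crops show the paddle leaning to the green (on) side, away from the robot, with the white stripe on the robot side. The tab is at about (281.6,244.2) in the top view and (280.2,175.2) in the scene view, and the carton and jar stay clear. Next I'll measure the modules and triangulate the points that matter.

```bash
cat > m2.py <<'E'
from h import *
from meas import blobs
T=capture('top');S=capture('scene')
def tri(a,b):
    P=[]
    for c in(T,S):
        R,_=cv2.Rodrigues(np.array(c['rvec'],float));K=np.array([[c['fx'],0,c['cx']],[0,c['fy'],c['cy']],[0,0,1]])
        P.append(K@np.c_[R,np.array(c['tvec'],float).ravel()])
    x=cv2.triangulatePoints(*P,np.array(a,float).reshape(2,1),np.array(b,float).reshape(2,1)).ravel();return (x[:3]/x[3]).round(1)
print('tab',tri((281.6,244.2),(280.2,175.2)))
print('paddle',tri((359.7,185.3),(168.7,202.1)))
print('iso white stripe',tri((225+457/3.3,120+270/3.3),(140+131/3.3,150+146/3.3)))
print('lid c',tri((286,224.1),(265,199.5)))
print('ring',tri((225+202/3.3,120+340/3.3),(140+413/3.3,150+161/3.3)))
# circle from rim points
for c,l,o,f in((T,[(104,345),(299,345),(201,246),(201,441),(132,275),(270,275)],(225,120),3.3),(S,[(307,160),(519,160),(413,77),(413,250)],(140,150),3.3)):
    print('lid edge',[list(ray(c,o[0]+u/f,o[1]+v/f,75)) for u,v in l])
for c,l in((T,[(403,208),(470,193),(488,270),(423,285)]),(S,[(105,133),(170,155),(128,226),(66,208)])):
    o=(225,120) if c is T else (140,150)
    print('iso',[list(ray(c,o[0]+u/3.3,o[1]+v/3.3,32)) for u,v in l])
# silver plates in both
for n,c,r in(('top',T,(140,230,230,308)),('scene',S,(335,190,435,268))):
    g=c['image'].astype(int);m=((g.min(2)>(125 if n=='top' else 150))).astype(np.uint8);mm=np.zeros_like(m);mm[r[1]:r[3],r[0]:r[2]]=m[r[1]:r[3],r[0]:r[2]]
    for k in cv2.findContours(mm,cv2.RETR_EXTERNAL,cv2.CHAIN_APPROX_NONE)[0]:
        q=cv2.minAreaRect(k);print(n,'silver',np.round(q[0],1),len(k),ray(c,*q[0],14))
E
python3 m2.py
```

```text
tab [478.7  37.3 107.2]
paddle [ 644.7 -191.5   52.7]
iso white stripe [ 600.4 -199.4   27.5]
lid c [538.2  23.3  68.9]
ring [539.7  23.5  74.5]
lid edge [[np.float64(539.3), np.float64(102.6)], [np.float64(532.8), np.float64(-57.2)], [np.float64(619.5), np.float64(19.3)], [np.float64(457.1), np.float64(26.8)], [np.float64(597.2), np.float64(77.5)], [np.float64(592.6), np.float64(-36.6)]]
lid edge [[np.float64(574.8), np.float64(-46.1)], [np.float64(502.4), np.float64(96.2)], [np.float64(468.9), np.float64(-12.0)], [np.float64(608.7), np.float64(62.4)]]
iso [[np.float64(656.5), np.float64(-157.4)], [np.float64(667.5), np.float64(-216.1)], [np.float64(598.9), np.float64(-226.1)], [np.float64(588.1), np.float64(-169.7)]]
iso [[np.float64(601.0), np.float64(-221.1)], [np.float64(595.5), np.float64(-163.2)], [np.float64(666.1), np.float64(-155.6)], [np.float64(674.0), np.float64(-207.4)]]
top silver [164.2 288.2] 3 [382.7 364. ]
top silver [197. 286.] 4 [385.2 273.9]
top silver [165.  281.5] 16 [401.1 362. ]
top silver [197.3 279.6] 16 [402.7 272.9]
top silver [195. 273.] 1 [421.1 279.1]
top silver [196. 256.] 1 [468.3 275.9]
top silver [168.3 253.3] 15 [479.1 353.2]
top silver [202.1 252.3] 16 [477.9 258.7]
scene silver [394.4 242.4] 15 [473.6 352.5]
scene silver [397. 237.] 1 [455.8 353.2]
scene silver [358.8 227.5] 13 [473.1 257.6]
scene silver [408.  220.1] 15 [395.4 361.9]
scene silver [410. 215.] 1 [378.1 361.4]
scene silver [374.8 207.3] 14 [396.8 272. ]
scene silver [377. 202.] 1 [378.4 271.2]
```

View pics/scene_crop1.png

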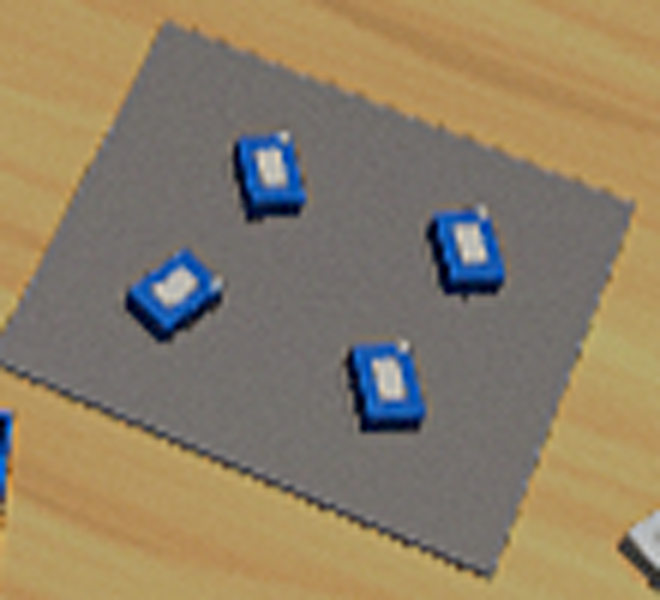

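View pics/top_crop1.png

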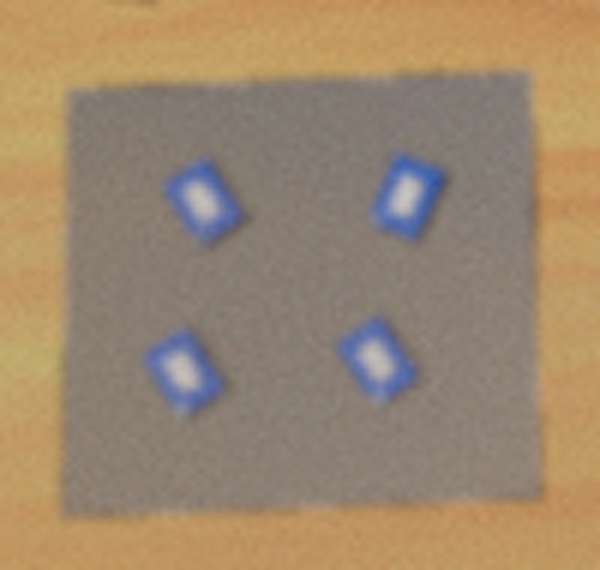

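The second pair of crops confirms four modules, all silver side up. World positions are about A(476,352), B(475,257), C(398,361) and D(400,272), and the pot axis is about (538.5,23.5) with lid yaw about -13°. The isolator hinge is at about (631,-190) with its x axis at about 8.6°. First I'll flip the isolator off, approaching with the gripper shut.

```bash
python3 -m handwheel '[[[40,26,0,0,0,-2,-1],[40,26,0,0,0,-2,-1],[40,26,0,0,0,-2,-1],[40,26,0,0,0,-2,-1],[40,26,0,0,0,-2,-1],[40,26,0,0,0,-2,-1],[40,26,0,0,0,-2,-1],[40,26,0,0,0,-1,-1]]]' 40; python3 -m handwheel '[[[40,24,0,0,0,0,-1],[40,24,0,0,0,0,-1],[40,24,0,0,0,0,-1],[40,20,0,0,0,0,-1],[11,2,0,0,0,0,-1],[0,0,0,0,0,0,-1],[0,0,0,0,0,0,-1]]]'
```

```text
time_s: 1.3
eef_pos: [530.4, -272.5, 239.3]
ee_rot: [0.0, 0.997, 0.074, -0.0]
force: [-0.4, -0.7, 0.8]
grip_width: -0.001
grip_force: 0.0
time_s: 2.17
eef_pos: [699.7, -180.0, 239.3]
ee_rot: [-0.0, 0.997, 0.074, -0.0]
force: [-0.3, 0.1, 0.5]
grip_width: 0.0
grip_force: 0.0
```

```bash
python3 -m handwheel '[[[0,0,-45,0,0,0,-1],[0,0,-45,0,0,0,-1],[0,0,-45,0,0,0,-1],[0,0,-44,0,0,0,-1],[0,0,0,0,0,0,-1],[0,0,0,0,0,0,-1]]]'; python3 -m handwheel '[[[-10,-1.5,0,0,0,0,-1],[-10,-1.5,0,0,0,0,-1],[-10,-1.5,0,0,0,0,-1],[-8,-1.2,0,0,0,0,-1],[-8,-1.2,0,0,0,0,-1],[-8,-1.2,0,0,0,0,-1],[0,0,0,0,0,0,-1]]]'
python3 -m handwheel '[[[-5,-0.8,0,0,0,0,-1],[-5,-0.8,0,0,0,0,-1],[0,0,0,0,0,0,-1]]]'
```

```text
time_s: 2.92
eef_pos: [700.9, -180.2, 63.0]
ee_rot: [0.001, 0.997, 0.074, 0.002]
force: [0.4, -0.3, 1.2]
grip_width: -0.002
grip_force: 0.0
time_s: 3.8
eef_pos: [645.4, -187.8, 60.3]
ee_rot: [-0.0, 0.997, 0.074, -0.001]
force: [0.5, -0.3, 0.2]
grip_width: 0.001
grip_force: 0.1
time_s: 4.18
eef_pos: [635.6, -189.3, 59.9]
ee_rot: [-0.0, 0.997, 0.074, -0.001]
force: [1.1, -0.6, -0.2]
grip_width: -0.002
grip_force: 0.5
```

```bash
python3 -m handwheel '[[[-4,-0.6,0,0,0,0,-1],[0,0,0,0,0,0,-1]]]'; python3 -m handwheel '[[[-3,-0.5,0,0,0,0,-1],[0,0,0,0,0,0,-1]]]';  python3 -m handwheel '[[[-3,-0.5,0,0,0,0,-1],[0,0,0,0,0,0,-1]]]'; python3 - <<'E'
from h import *
c=cam('scene'); g=c['image'][140:300,130:330]; cv2.imwrite('pics/p1.png',cv2.resize(g,None,fx=3.5,fy=3.5,interpolation=2)[...,::-1])
E
```

```text
time_s: 4.42
eef_pos: [631.7, -189.8, 60.1]
ee_rot: [-0.0, 0.997, 0.074, -0.001]
force: [0.3, 0.1, -0.2]
grip_width: 0.002
grip_force: 0.5
time_s: 4.68
eef_pos: [629.7, -190.2, 60.6]
ee_rot: [0.0, 0.997, 0.074, 0.001]
force: [5.4, 0.8, 0.9]
grip_width: -0.003
grip_force: 2.3
time_s: 4.92
eef_pos: [628.6, -190.5, 61.6]
ee_rot: [0.001, 0.997, 0.074, 0.004]
force: [14.5, 2.8, 1.0]
grip_width: 0.002
grip_force: 6.0
```

View pics/p1.png

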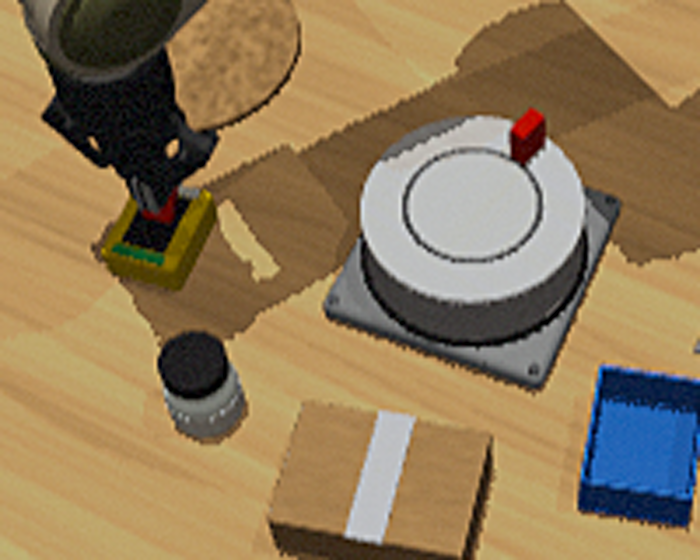

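The paddle now stands at the white side and the push force rose to 14.5 N, so it has hit its off stop. I'll back off and move to the lid tab.

```bash
python3 -m handwheel '[[[10,2,0,0,0,0,-1],[10,2,20,0,0,0,-1],[0,0,50,0,0,0,-1],[0,0,50,0,0,0,-1],[-25,40,10,0,0,-4,0.3],[-25,40,0,0,0,-4,0.3],[-25,40,0,0,0,-4,0.3],[-25,40,0,0,0,-4,0.3]]]'; python3 -m handwheel '[[[-25,35,0,0,0,-4,0.3],[-25,32,0,0,0,-1.5,0.3],[-17,0,0,0,0,0,0.3],[0,0,0,0,0,0,0.3],[0,0,0,0,0,0,0.3]]]'
python3 - <<'E'
from h import *
T=cam('top');S=cam('scene','p2')
from meas import blobs
for n,c in(('top',T),('scene',S)):
    for b in blobs(c,'red'): print(n,b[:3])
E
```

```text
time_s: 5.98
eef_pos: [544.8, -25.8, 190.0]
ee_rot: [0.0, 0.998, -0.067, -0.001]
force: [0.5, 0.3, -0.5]
grip_width: 0.648
grip_force: 0.0
time_s: 6.6
eef_pos: [479.7, 39.8, 190.3]
ee_rot: [0.0, 0.994, -0.114, -0.0]
force: [-0.8, -0.4, -0.5]
grip_width: 0.653
grip_force: 0.0
top (np.float64(361.864406779661), np.float64(194.10169491525423), 59)
scene (np.float64(174.9248120300752), np.float64(194.3233082706767), 133)
scene (np.float64(280.3333333333333), np.float64(175.16666666666666), 36)
```

```bash
python3 -m handwheel '[[[-2,-2,-30,0,0,0,0.3],[0,0,-30,0,0,0,0.3],[0,0,-25,0,0,0,0.3],[0,0,-12,0,0,0,0.3],[0,0,0,0,0,0,0.3],[0,0,0,0,0,0,0.3]]]'; python3 - <<'E'
from h import *
c=cam('scene'); g=c['image'][110:250,200:340]; cv2.imwrite('pics/p3.png',cv2.resize(g,None,fx=4,fy=4,interpolation=2)[...,::-1])
E
```

```text
time_s: 7.45
eef_pos: [477.8, 38.0, 94.1]
ee_rot: [0.0, 0.994, -0.113, 0.001]
force: [-0.9, 0.0, 1.1]
grip_width: 0.65
grip_force: 0.0
```

View pics/p3.png

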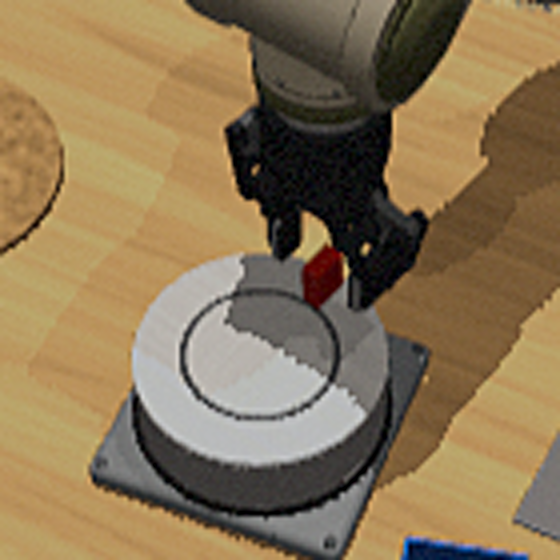

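The tab sits between the open fingers, so I'll close on it.

```bash
python3 -m handwheel '[[[0,0,-1,0,0,0,0.0],[0,0,0,0,0,0,-0.4],[0,0,0,0,0,0,-1],[0,0,0,0,0,0,-1],[0,0,0,0,0,0,-1],[0,0,0,0,0,0,-1],[0,0,0,0,0,0,-1],[0,0,0,0,0,0,-1]]]' 80
```

```text
time_s: 8.5
eef_pos: [477.4, 38.2, 92.7]
ee_rot: [-0.0, 0.994, -0.113, 0.0]
force: [-1.4, 1.1, 5.7]
grip_width: 0.151
grip_force: 79.0
```

```bash
python3 -m handwheel '[[[1.75,-0.4,9.8,0.9,3.9,0,-1],[2.4,-0.6,9.7,0.9,3.9,0,-1],[3,-0.7,9.5,0.9,3.9,0,-1],[3.7,-0.85,9.2,0.9,3.9,0,-1],[4.3,-1,9,0.9,3.9,0,-1],[5,-1.15,8.6,0.9,3.9,0,-1],[0,0,0,0,0,0,-1],[0,0,0,0,0,0,-1]]]'; python3 - <<'E'
from h import *
c=cam('scene'); g=c['image'][110:250,200:340]; cv2.imwrite('pics/p4.png',cv2.resize(g,None,fx=4,fy=4,interpolation=2)[...,::-1])
E
```

```text
time_s: 9.5
eef_pos: [497.4, 33.4, 147.8]
ee_rot: [-0.023, 0.972, -0.111, -0.206]
force: [1.0, -1.5, 0.4]
grip_width: 0.147
grip_force: 78.6
```

View pics/p4.png

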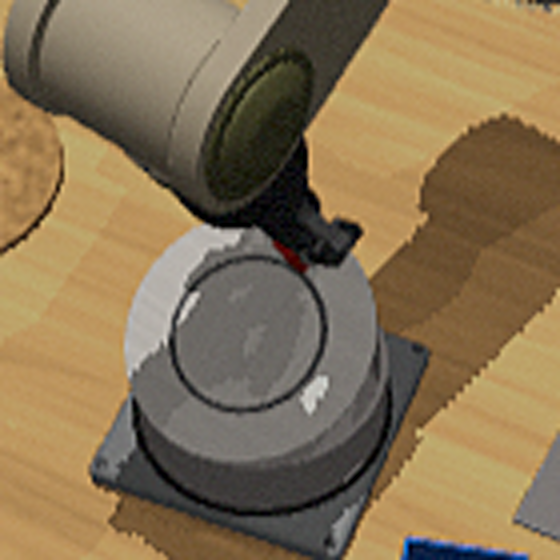

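The lid is tipped about 24° with its far edge still on the rim, at about (250,470) in the crop. I'll lift it, level it and carry it to the trivet.

```bash
python3 -m handwheel '[[[-3,1,20,0,0,0,-1],[0,0,30,0,0,0,-1],[0,0,20,-0.9,-3.9,0,-1],[0,0,0,-0.9,-3.9,0,-1],[0,0,0,-0.9,-3.9,0,-1],[0,0,0,-0.9,-3.9,0,-1],[0,0,0,-0.9,-3.9,0,-1],[0,0,0,-0.9,-3.9,0,-1]]]'
python3 -m handwheel '[[[-12,-35,0,0,0,0,-1],[-12,-40,0,0,0,0,-1],[-12,-40,0,0,0,0,-1],[-12,-40,0,0,0,0,-1],[-12,-40,0,0,0,0,-1],[-12,-40,0,0,0,0,-1],[-12,-40,0,0,0,0,-1],[-9,-32,0,0,0,0,-1]]]'
python3 -m handwheel '[[[0,0,-30,0,0,0,-1],[0,0,-35,0,0,0,-1],[0,0,-35,0,0,0,-1],[0,0,-30,0,0,0,-1],[0,0,-20,0,0,0,-1],[0,0,-10,0,0,0,-1],[0,0,0,0,0,0,-1],[0,0,0,0,0,0,-1]]]'; python3 - <<'E'
from h import *
c=cam('top','p5'); g=c['image'][150:340,280:480]; cv2.imwrite('pics/p5.png',cv2.resize(g,None,fx=3,fy=3,interpolation=2)[...,::-1])
E
```

```text
time_s: 10.55
eef_pos: [493.3, 34.8, 217.5]
ee_rot: [0.0, 0.994, -0.113, 0.0]
force: [-0.4, 0.3, -1.8]
grip_width: 0.144
grip_force: 78.1
time_s: 11.55
eef_pos: [400.1, -273.1, 217.4]
ee_rot: [-0.001, 0.994, -0.114, -0.001]
force: [0.4, -0.6, -2.0]
grip_width: 0.148
grip_force: 78.3
time_s: 12.55
eef_pos: [401.5, -272.7, 58.8]
ee_rot: [0.0, 0.994, -0.113, 0.0]
force: [-0.3, 0.6, -0.5]
grip_width: 0.148
grip_force: 78.3
```

```bash
python3 -m handwheel '[[[0,0,-10,0,0,0,-1],[0,0,-8,0,0,0,-1],[0,0,0,0,0,0,-1]]]';python3 -m handwheel '[[[0,0,-2,0,0,0,-1],[0,0,0,0,0,0,-1]]]';python3 -m handwheel '[[[0,0,-2,0,0,0,-1],[0,0,0,0,0,0,-1]]]'; python3 - <<'E'
from h import *
c=cam('scene'); g=c['image'][90:230,120:320]; cv2.imwrite('pics/p6.png',cv2.resize(g,None,fx=4,fy=4,interpolation=2)[...,::-1])
E
```

```text
time_s: 12.98
eef_pos: [401.0, -272.2, 39.3]
ee_rot: [-0.001, 0.994, -0.113, -0.001]
force: [0.5, -0.3, -1.5]
grip_width: 0.152
grip_force: 78.3
time_s: 13.22
eef_pos: [401.3, -272.6, 38.1]
ee_rot: [0.0, 0.994, -0.113, 0.0]
force: [-0.9, -1.2, -2.0]
grip_width: 0.146
grip_force: 78.3
time_s: 13.48
eef_pos: [401.5, -272.7, 36.7]
ee_rot: [0.0, 0.994, -0.113, 0.0]
force: [-1.6, 1.9, 5.9]
grip_width: 0.147
grip_force: 79.3
```

View pics/p6.png

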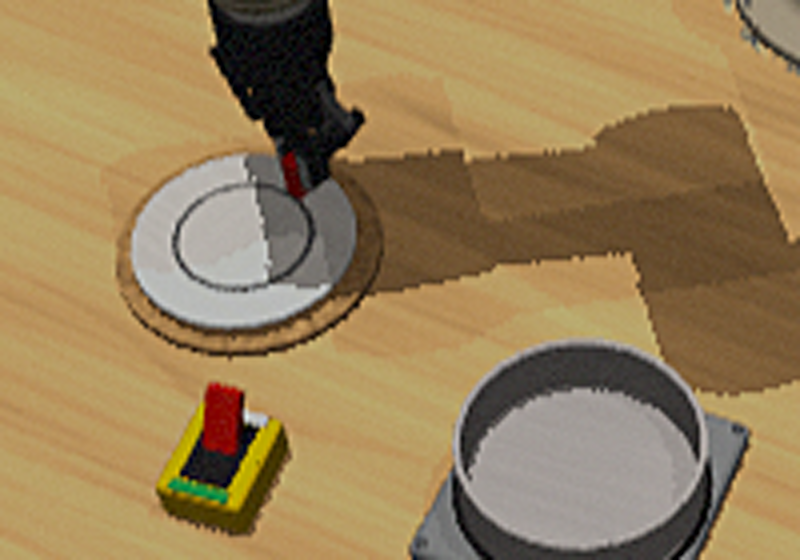

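The lid lies level within the trivet and contact is felt, so I'll release it, rise and re-measure the modules and the open pot.

```bash
python3 -m handwheel '[[[0,0,0,0,0,0,0.3],[0,0,0,0,0,0,0.3],[0,0,0,0,0,0,0.3],[0,0,0,0,0,0,0.3],[0,0,30,0,0,0,0.3],[0,0,50,0,0,0,0.3],[0,0,50,0,0,0,0.3],[0,0,20,0,0,0,0.3]]]'
cat > mod.py <<'E'
from h import *
T=cam('top','tt');S=cam('scene','ss')
def up(c,r):
    a,b,d,e=r;g=cv2.resize(c['image'][b:e,a:d],None,fx=8,fy=8,interpolation=cv2.INTER_CUBIC)
    hsv=cv2.cvtColor(g,cv2.COLOR_RGB2HSV);return g,hsv
def full(c,p): return p
res={}
for n,c,r in(('top',T,(140,228,232,308)),('scene',S,(335,185,440,275))):
    g,hsv=up(c,r)
    m=((hsv[...,0]>98)&(hsv[...,0]<130)&(hsv[...,1]>(70 if n=='top' else 120))).astype(np.uint8)
    m=cv2.morphologyEx(m,cv2.MORPH_CLOSE,np.ones((25,25),np.uint8))
    for k in cv2.findContours(m,cv2.RETR_EXTERNAL,cv2.CHAIN_APPROX_NONE)[0]:
        if cv2.contourArea(k)<1500: continue
        k=k.reshape(-1,2); w=np.array([ray(c,r[0]+(u+.5)/8-.5,r[1]+(v+.5)/8-.5,18 if n=='scene' else 14) for u,v in k[::3]],np.float32)
        q=cv2.minAreaRect(w);b=cv2.boxPoints(q);e=b[1]-b[0];f=b[2]-b[1]
        if np.linalg.norm(f)>np.linalg.norm(e): e=f
        print(n,np.round(q[0],1),np.round(q[1],1),'long yaw',round(np.degrees(np.arctan2(e[1],e[0]))%180,1))
for n,c in(('top',T),('scene',S)):
    g=c['image'];p=proj(c,[538.5,23.5,26])[0];print(n,'floor centre px',p)
E
python3 mod.py; python3 m2.py|grep silver
```

```text
time_s: 14.52
eef_pos: [401.8, -273.1, 188.9]
ee_rot: [0.001, 0.994, -0.113, 0.002]
force: [-0.5, 0.7, -0.9]
grip_width: 0.654
grip_force: 0.0
top [400.6 361.4] [33.7 23.5] long yaw 30.8
top [402.2 272.3] [33.3 23.6] long yaw 32.6
top [479.3 352.7] [33.8 23.8] long yaw 31.8
top [477.9 257.7] [26.  34.4] long yaw 155.7
scene [481.2 352.6] [40.2 28.3] long yaw 32.1
scene [479.4 258.7] [28.1 40. ] long yaw 154.8
scene [403.2 361.4] [41.  28.4] long yaw 32.0
scene [404.7 272.7] [42.  27.5] long yaw 31.8
top floor centre px [285.3229936  226.84306216]
scene floor centre px [265.16266294 209.08894286]
top silver [188. 303.] 1 [340.1 298.9]
top silver [214. 302.] 1 [339.9 227.8]
top silver [209. 290.] 1 [372.9 241. ]
top silver [164.  288.5] 5 [382.1 364.7]
top silver [222. 286.] 1 [382.4 205. ]
top silver [197.  286.5] 6 [383.8 273.9]
top silver [223. 281.] 1 [396. 202.]
top silver [164.8 281.5] 16 [401.2 362.6]
top silver [197.2 279.5] 17 [402.9 273.2]
top silver [195. 273.] 1 [421.1 279.1]
top silver [196.  255.5] 2 [469.7 275.9]
top silver [168. 253.] 16 [479.8 353.9]
top silver [202. 252.] 16 [478.8 259. ]
top silver [221. 236.] 1 [521.8 205.1]
scene silver [394.  242.5] 16 [474.2 351.8]
scene silver [397. 237.] 1 [455.8 353.2]
scene silver [358.7 227.5] 14 [473.5 257.4]
scene silver [407.9 220.1] 15 [395.4 361.4]
scene silver [410. 215.] 1 [378.1 361.4]
scene silver [374.9 207.4] 15 [397.1 272.2]
scene silver [377. 202.] 1 [378.4 271.2]
```

Module sizes match, at about 34 x 24 mm, with long axes at 32° for A, C and D and 155° for B. I'll pick C first, with the closing line at -58°, which needs a turn of +45°.

```bash
python3 -m handwheel '[[[0,40,0,0,0,3.5,0.1],[0,45,0,0,0,3.5,0.1],[0,45,0,0,0,3.5,0.1],[0,45,0,0,0,3.5,0.1],[0,45,0,0,0,3.5,0.1],[0,45,0,0,0,3.5,0.1],[0,45,0,0,0,3.5,0.1],[0,45,0,0,0,3.5,0.1]]]' 40
python3 -m handwheel '[[[0,45,0,0,0,3.5,0.1],[0,45,0,0,0,3.5,0.1],[0,45,-20,0,0,3.5,0.1],[0,45,-20,0,0,3.5,0.1],[0,45,-20,0,0,3,0.1],[-3,45,-20,0,0,0,0.1],[0,10,-20,0,0,0,0.1],[0,0,0,0,0,0,0.1]]]'
python3 -m handwheel '[[[0,0,0,0,0,0,0.1],[0,0,0,0,0,0,0.1]]]'
```

```text
time_s: 15.72
eef_pos: [400.6, 83.9, 184.8]
ee_rot: [-0.0, 0.991, 0.131, -0.001]
force: [0.9, -1.0, -0.8]
grip_width: 0.549
grip_force: 0.0
time_s: 16.73
eef_pos: [396.8, 362.1, 83.5]
ee_rot: [0.001, 0.961, 0.276, -0.003]
force: [0.7, 0.4, -0.2]
grip_width: 0.55
grip_force: 0.0
time_s: 16.98
eef_pos: [398.8, 362.0, 86.8]
ee_rot: [-0.0, 0.961, 0.275, 0.001]
force: [-0.1, 0.3, 0.6]
grip_width: 0.552
grip_force: 0.0
```

```bash
python3 -m handwheel '[[[0,0,-25,0,0,0,0.1],[0,0,-25,0,0,0,0.1],[0,0,-15,0,0,0,0.1],[0,0,-5,0,0,0,0.1],[0,0,0,0,0,0,0.1],[0,0,0,0,0,0,0.1]]]'; python3 - <<'E'
from h import *
c=cam('scene'); g=c['image'][150:280,330:450]; cv2.imwrite('pics/p7.png',cv2.resize(g,None,fx=4.5,fy=4.5,interpolation=2)[...,::-1])
E
```

```text
time_s: 17.73
eef_pos: [398.7, 362.7, 16.9]
ee_rot: [-0.0, 0.961, 0.275, 0.001]
force: [0.0, -0.8, 0.5]
grip_width: 0.548
grip_force: 0.0
```

View pics/p7.png

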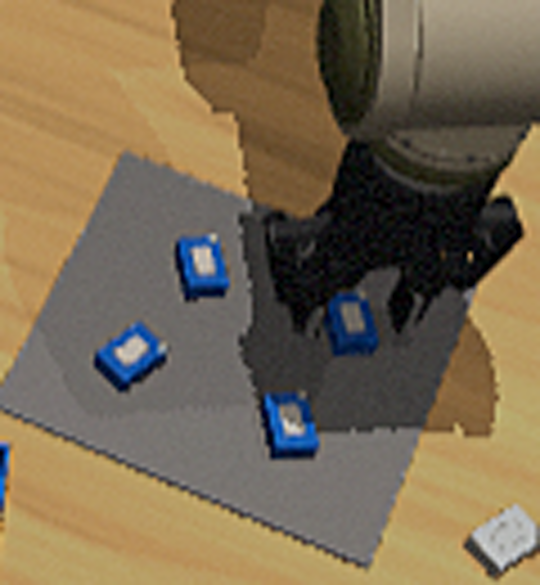

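The module lies centred between the fingertips at about (352,322) in the crop. I'll close and lift.

```bash
python3 -m handwheel '[[[0,0,-2,0,0,0,-0.2],[0,0,0,0,0,0,-0.6],[0,0,0,0,0,0,-0.8],[0,0,0,0,0,0,-0.8],[0,0,0,0,0,0,-0.8],[0,0,0,0,0,0,-0.8]]]' 40
python3 -m handwheel '[[[0,0,15,0,0,0,-0.8],[0,0,40,0,0,0,-0.8],[0,0,45,0,0,0,-0.8],[25,-40,20,0,0,0,-0.8],[25,-45,0,0,0,0,-0.8],[25,-45,0,0,0,0,-0.8],[25,-45,0,0,0,0,-0.8],[25,-45,0,0,0,0,-0.8]]]'
```

```text
time_s: 18.52
eef_pos: [398.4, 362.6, 14.3]
ee_rot: [-0.0, 0.961, 0.276, 0.0]
force: [0.0, -0.2, 4.5]
grip_width: 0.265
grip_force: 39.6
time_s: 19.52
eef_pos: [523.8, 140.9, 134.9]
ee_rot: [0.0, 0.961, 0.275, 0.0]
force: [1.0, 0.4, 0.2]
grip_width: 0.263
grip_force: 39.3
```

```bash
python3 -m handwheel '[[[16,-42,0,0,0,0,-0.8],[16,-42,0,0,0,0,-0.8],[15,-43,0,0,0,0,-0.8],[0,0,-30,0,0,0,-0.8],[0,0,-30,0,0,0,-0.8],[0,0,-15,0,0,0,-0.8],[0,0,0,0,0,0,-0.8],[0,0,0,0,0,0,-0.8]]]'
python3 - <<'E'
from h import *
c=cam('scene'); g=c['image'][120:260,200:340]; cv2.imwrite('pics/p8.png',cv2.resize(g,None,fx=4,fy=4,interpolation=2)[...,::-1])
E
```

```text
time_s: 20.52
eef_pos: [570.9, 15.5, 60.4]
ee_rot: [0.0, 0.961, 0.276, 0.001]
force: [0.3, 0.4, 0.3]
grip_width: 0.268
grip_force: 39.4
```

View pics/p8.png

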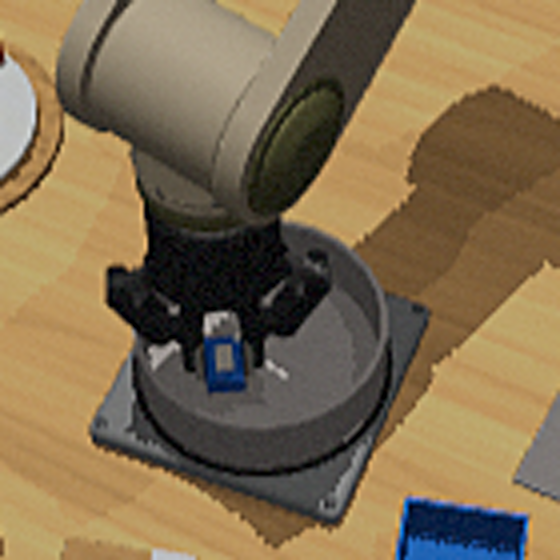

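The module hangs level inside the pot at about (225,360) in the crop. I'll lower it gently while watching the force.

```bash
python3 -m handwheel '[[[0,0,-8,0,0,0,-0.8],[0,0,-6,0,0,0,-0.8],[0,0,0,0,0,0,-0.8]]]';python3 -m handwheel '[[[0,0,-5,0,0,0,-0.8],[0,0,0,0,0,0,-0.8]]]';python3 -m handwheel '[[[0,0,-3,0,0,0,-0.8],[0,0,0,0,0,0,-0.8]]]'
```

```text
time_s: 20.95
eef_pos: [570.0, 15.5, 44.5]
ee_rot: [-0.0, 0.961, 0.275, -0.001]
force: [-0.2, -0.4, -0.7]
grip_width: 0.266
grip_force: 39.4
time_s: 21.2
eef_pos: [570.1, 15.5, 39.7]
ee_rot: [-0.0, 0.961, 0.275, -0.0]
force: [-0.7, 0.2, 0.4]
grip_width: 0.267
grip_force: 39.4
time_s: 21.45
eef_pos: [570.2, 15.5, 36.9]
ee_rot: [-0.0, 0.961, 0.275, -0.0]
force: [0.2, -0.3, -0.4]
grip_width: 0.267
grip_force: 39.4
```

```bash
python3 -m handwheel '[[[0,0,-0.5,0,0,0,-0.4],[0,0,0,0,0,0,-0.25],[0,0,0,0,0,0,-0.25],[0,0,0,0,0,0,-0.25],[0,0,20,0,0,0,-0.25],[0,0,40,0,0,0,-0.25],[0,0,40,0,0,0,-0.25],[-20,40,0,0,0,0,0.1]]]'
python3 -m handwheel '[[[-30,42,0,0,0,0,0.1],[-30,42,0,0,0,0,0.1],[-30,42,0,0,0,0,0.1],[-30,42,0,0,0,0,0.1],[-30,40,0,0,0,0,0.1],[0,9,0,0,0,0,0.1],[0,0,0,0,0,0,0.1],[0,0,0,0,0,0,0.1]]]'
python3 m2.py|grep silver|grep -v "\] [1-9] "; python3 - <<'E'
from h import *
c=cam('scene'); g=c['image'][120:290,200:440]; cv2.imwrite('pics/p9.png',cv2.resize(g,None,fx=3.3,fy=3.3,interpolation=2)[...,::-1])
E
```

```text
time_s: 22.45
eef_pos: [552.3, 54.2, 139.6]
ee_rot: [0.001, 0.962, 0.274, 0.003]
force: [1.2, 0.3, -0.9]
grip_width: 0.548
grip_force: 0.0
time_s: 23.45
eef_pos: [401.0, 271.7, 136.5]
ee_rot: [0.0, 0.961, 0.275, -0.0]
force: [0.7, -0.3, -1.0]
grip_width: 0.551
grip_force: 0.0
top silver [205.3 293.6] 19 [363.6 251.3]
top silver [169.1 266.1] 123 [443.3 350.7]
scene silver [394.  242.5] 15 [474.2 351.8]
```

View pics/p9.png

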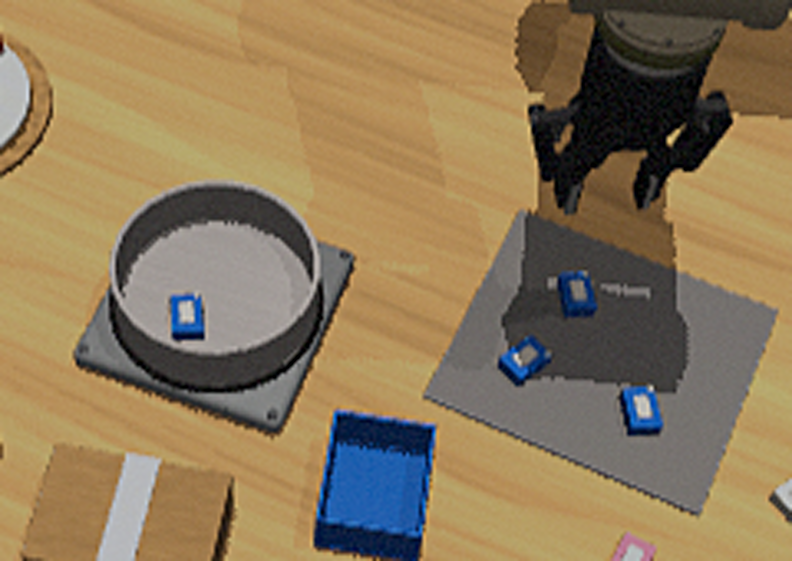

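C lies flat in the pot at about (187,317) in the crop and the other three haven't moved. Now D.

```bash
python3 -m handwheel '[[[-1,1,-40,0,0,0,0.1],[0,0,-40,0,0,0,0.1],[0,0,-28,0,0,0,0.1],[0,0,-12,0,0,0,0.1],[0,0,-2,0,0,0,0.1],[0,0,0,0,0,0,0.1],[0,0,0,0,0,0,0.1]]]'
python3 -m handwheel '[[[0,0,0,0,0,0,-0.2],[0,0,0,0,0,0,-0.6],[0,0,0,0,0,0,-0.8],[0,0,0,0,0,0,-0.8],[0,0,0,0,0,0,-0.8],[0,0,0,0,0,0,-0.8]]]' 40
```

```text
time_s: 24.48
eef_pos: [399.8, 273.6, 15.4]
ee_rot: [-0.0, 0.961, 0.275, 0.001]
force: [0.3, -1.2, 1.0]
grip_width: 0.55
grip_force: 0.0
time_s: 25.22
eef_pos: [399.5, 273.6, 15.1]
ee_rot: [-0.0, 0.961, 0.275, 0.0]
force: [-0.8, -0.3, 6.1]
grip_width: 0.27
grip_force: 39.9
```

```bash
python3 -m handwheel '[[[0,0,15,0,0,0,-0.8],[0,0,45,0,0,0,-0.8],[0,0,40,0,0,0,-0.8],[15,-40,20,0,0,0,-0.8],[20,-42,0,0,0,0,-0.8],[20,-42,0,0,0,0,-0.8],[20,-42,0,0,0,0,-0.8],[20,-42,0,0,0,0,-0.8]]]'
python3 -m handwheel '[[[20,-42,0,0,0,0,-0.8],[18.6,-33,0,0,0,0,-0.8],[0,0,-30,0,0,0,-0.8],[0,0,-30,0,0,0,-0.8],[0,0,-20,0,0,0,-0.8],[0,0,-10,0,0,0,-0.8],[0,0,0,0,0,0,-0.8],[0,0,0,0,0,0,-0.8]]]'
```

```text
time_s: 26.22
eef_pos: [494.8, 64.0, 135.6]
ee_rot: [0.0, 0.961, 0.275, 0.0]
force: [0.5, 0.6, 0.8]
grip_width: 0.267
grip_force: 39.4
time_s: 27.22
eef_pos: [533.4, -9.6, 45.6]
ee_rot: [0.0, 0.961, 0.275, 0.001]
force: [-0.5, -0.1, -0.3]
grip_width: 0.267
grip_force: 39.4
```

```bash
python3 -m handwheel '[[[0,0,-5,0,0,0,-0.8],[0,0,-3,0,0,0,-0.8],[0,0,-0.7,0,0,0,-0.8],[0,0,0,0,0,0,-0.8]]]'
python3 -m handwheel '[[[0,0,0,0,0,0,-0.4],[0,0,0,0,0,0,-0.25],[0,0,0,0,0,0,-0.25],[0,0,0,0,0,0,-0.25],[0,0,20,0,0,0,-0.25],[0,0,40,0,0,0,-0.25],[0,0,40,0,0,0,-0.25],[-7,45,0,0,0,0,0.1]]]'
python3 -m handwheel '[[[-7,45,0,0,0,0,0.1],[-7,45,0,0,0,0,0.1],[-7,45,0,0,0,0,0.1],[-7,45,0,0,0,0,0.1],[-7,45,0,0,0,0,0.1],[-7,45,0,0,0,0,0.1],[-8,47,0,0,0,0,0.1],[0,0,0,0,0,0,0.1]]]'
cat > chk.py <<'E'
from h import *
S=cam('scene','chk')
def go(r,z):
    a,b,d,e=r;g=cv2.resize(S['image'][b:e,a:d],None,fx=8,fy=8,interpolation=cv2.INTER_CUBIC);hsv=cv2.cvtColor(g,cv2.COLOR_RGB2HSV)
    m=((hsv[...,0]>98)&(hsv[...,0]<130)&(hsv[...,1]>120)&(hsv[...,2]>50)).astype(np.uint8)
    m=cv2.morphologyEx(m,cv2.MORPH_CLOSE,np.ones((25,25),np.uint8))
    for k in cv2.findContours(m,cv2.RETR_EXTERNAL,cv2.CHAIN_APPROX_NONE)[0]:
        if cv2.contourArea(k)<1500: continue
        w=np.array([ray(S,a+(u+.5)/8-.5,b+(v+.5)/8-.5,z) for u,v in k.reshape(-1,2)[::3]],np.float32)
        q=cv2.minAreaRect(w);p=cv2.boxPoints(q);e1=p[1]-p[0];f=p[2]-p[1]
        if np.linalg.norm(f)>np.linalg.norm(e1): e1=f
        print(z,np.round(np.array(q[0])-[5,0.2],1),np.round(q[1],1),'yaw',round(np.degrees(np.arctan2(e1[1],e1[0]))%180,1))
go((335,185,450,290),18); go((225,165,305,245),40)
E
python3 chk.py
```

```text
time_s: 27.72
eef_pos: [533.0, -9.5, 37.1]
ee_rot: [0.0, 0.961, 0.276, 0.0]
force: [-5.6, 0.1, 13.3]
grip_width: 0.268
grip_force: 41.0
time_s: 28.72
eef_pos: [527.7, 34.1, 138.8]
ee_rot: [0.001, 0.962, 0.274, 0.003]
force: [0.2, 0.5, -1.4]
grip_width: 0.545
grip_force: 0.0
time_s: 29.72
eef_pos: [474.8, 354.9, 135.6]
ee_rot: [-0.0, 0.961, 0.277, -0.0]
force: [-0.8, 0.5, -0.1]
grip_width: 0.551
grip_force: 0.0
18 [475.5 352.1] [41.3 28.1] yaw 32.9
18 [474.3 258. ] [27.2 41.1] yaw 157.5
40 [550.6   4.7] [85.8 24.5] yaw 33.6
```

```bash
python3 -m handwheel '[[[1,-2.5,-40,0,0,0,0.1],[0,0,-40,0,0,0,0.1],[0,0,-28,0,0,0,0.1],[0,0,-11,0,0,0,0.1],[0,0,-2,0,0,0,0.1],[0,0,0,0,0,0,0.1],[0,0,0,0,0,0,0.1]]]'
python3 -m handwheel '[[[0,0,0,0,0,0,-0.2],[0,0,0,0,0,0,-0.6],[0,0,0,0,0,0,-0.8],[0,0,0,0,0,0,-0.8],[0,0,0,0,0,0,-0.8],[0,0,0,0,0,0,-0.8]]]' 40
```

```text
time_s: 30.65
eef_pos: [477.4, 350.1, 15.9]
ee_rot: [-0.0, 0.961, 0.275, 0.001]
force: [0.6, 0.2, 0.8]
grip_width: 0.546
grip_force: 0.0
time_s: 31.4
eef_pos: [477.2, 350.1, 15.4]
ee_rot: [-0.0, 0.961, 0.275, 0.0]
force: [-0.9, 0.1, 4.7]
grip_width: 0.267
grip_force: 39.9
```

```bash
python3 -m handwheel '[[[0,0,15,0,0,0,-0.8],[0,0,45,0,0,0,-0.8],[0,0,40,0,0,0,-0.8],[9,-40,20,0,0,0,-0.8],[10,-42,0,0,0,0,-0.8],[10,-42,0,0,0,0,-0.8],[10,-42,0,0,0,0,-0.8],[10,-42,0,0,0,0,-0.8]]]'
python3 -m handwheel '[[[10,-42,0,0,0,0,-0.8],[7,-43,0,0,0,0,-0.8],[0,0,-30,0,0,0,-0.8],[0,0,-30,0,0,0,-0.8],[0,0,-20,0,0,0,-0.8],[0,0,-10,0,0,0,-0.8],[0,0,0,0,0,0,-0.8],[0,0,0,0,0,0,-0.8]]]'
```

```text
time_s: 32.4
eef_pos: [526.1, 140.6, 135.7]
ee_rot: [0.0, 0.961, 0.276, 0.0]
force: [0.6, 0.2, 0.3]
grip_width: 0.267
grip_force: 39.3
time_s: 33.4
eef_pos: [543.4, 57.0, 45.9]
ee_rot: [0.0, 0.961, 0.276, 0.001]
force: [0.4, 0.0, -0.2]
grip_width: 0.268
grip_force: 39.3
```

```bash
python3 -m handwheel '[[[0,0,-5,0,0,0,-0.8],[0,0,-3,0,0,0,-0.8],[0,0,-0.3,0,0,0,-0.8],[0,0,0,0,0,0,-0.8]]]'
python3 -m handwheel '[[[0,0,0,0,0,0,-0.4],[0,0,0,0,0,0,-0.25],[0,0,0,0,0,0,-0.25],[0,0,0,0,0,0,-0.25],[0,0,20,0,0,0,-0.25],[0,0,40,0,0,0,-0.25],[0,0,40,0,0,0,-0.25],[-10,30,0,0,0,-8,0.1]]]'
python3 -m handwheel '[[[-10,29,0,0,0,-8,0.1],[-10,29,0,0,0,-8,0.1],[-10,29,0,0,0,-8,0.1],[-10,28,0,0,0,-8,0.1],[-9,28,0,0,0,-8,0.1],[-9,28,0,0,0,-8,0.1],[0,0,0,0,0,0,0.1],[0,0,0,0,0,0,0.1]]]'
python3 chk.py
```

```text
time_s: 33.9
eef_pos: [543.0, 56.9, 37.4]
ee_rot: [0.0, 0.961, 0.276, 0.0]
force: [-4.3, -0.2, 9.3]
grip_width: 0.268
grip_force: 40.4
time_s: 34.9
eef_pos: [534.7, 86.1, 139.6]
ee_rot: [0.001, 0.979, 0.205, 0.003]
force: [0.7, 0.9, -0.6]
grip_width: 0.546
grip_force: 0.0
time_s: 35.9
eef_pos: [475.1, 257.5, 136.5]
ee_rot: [0.0, 0.978, -0.207, 0.0]
force: [0.4, -0.1, 0.3]
grip_width: 0.548
grip_force: 0.0
18 [474.2 258.7] [28.7 41.5] yaw 156.5
40 [543.3  59.5] [40.6 24.4] yaw 33.4
40 [550.6   4.7] [86.  24.5] yaw 33.6
```

```bash
python3 -m handwheel '[[[0,0,-40,0,0,0,0.1],[0,0,-40,0,0,0,0.1],[0,0,-28,0,0,0,0.1],[0,0,-11,0,0,0,0.1],[0,0,-2,0,0,0,0.1],[0,0,0,0,0,0,0.1],[0,0,0,0,0,0,0.1]]]'
python3 -m handwheel '[[[0,0,0,0,0,0,-0.2],[0,0,0,0,0,0,-0.6],[0,0,0,0,0,0,-0.8],[0,0,0,0,0,0,-0.8],[0,0,0,0,0,0,-0.8],[0,0,0,0,0,0,-0.8]]]' 40
```

```text
time_s: 36.83
eef_pos: [475.4, 258.1, 16.5]
ee_rot: [-0.0, 0.978, -0.208, 0.001]
force: [0.8, 1.0, -0.7]
grip_width: 0.549
grip_force: 0.0
time_s: 37.58
eef_pos: [475.2, 258.1, 16.1]
ee_rot: [-0.0, 0.978, -0.208, 0.0]
force: [-1.3, 0.2, 6.1]
grip_width: 0.271
grip_force: 39.8
```

```bash
python3 -m handwheel '[[[0,0,15,0,0,0,-0.8],[0,0,45,0,0,0,-0.8],[0,0,40,0,0,8,-0.8],[5,-34,20,0,0,8,-0.8],[5,-38,0,0,0,8,-0.8],[5,-38,0,0,0,8,-0.8],[5,-38,0,0,0,8,-0.8],[5,-38,0,0,0,8,-0.8]]]'
python3 -m handwheel '[[[6,-38,0,0,0,8,-0.8],[0,0,0,0,0,0,-0.8],[0,0,-30,0,0,0,-0.8],[0,0,-30,0,0,0,-0.8],[0,0,-20,0,0,0,-0.8],[0,0,-10,0,0,0,-0.8],[0,0,0,0,0,0,-0.8],[0,0,0,0,0,0,-0.8]]]'; python3 chk.py
```

```text
time_s: 38.58
eef_pos: [499.9, 70.7, 136.4]
ee_rot: [0.0, 0.978, 0.21, 0.0]
force: [0.4, 0.8, -0.5]
grip_width: 0.266
grip_force: 39.3
time_s: 39.58
eef_pos: [506.4, 34.1, 46.5]
ee_rot: [0.0, 0.961, 0.275, 0.001]
force: [0.5, -0.2, -0.3]
grip_width: 0.266
grip_force: 39.4
40 [562.3   9.6] [77.  27.6] yaw 45.4
40 [521.5  46.1] [92.9 25. ] yaw 30.4
```

```bash
python3 -m handwheel '[[[0,0,-5,0,0,0,-0.8],[0,0,-3,0,0,0,-0.8],[0,0,-0.3,0,0,0,-0.8],[0,0,0,0,0,0,-0.8]]]'
python3 -m handwheel '[[[0,0,0,0,0,0,-0.4],[0,0,0,0,0,0,-0.25],[0,0,0,0,0,0,-0.25],[0,0,0,0,0,0,-0.25],[0,0,20,0,0,0,-0.25],[0,0,40,0,0,0,-0.25],[0,0,50,0,0,0,-0.25],[-13,-38,0,0,0,-5,0.3]]]'
python3 -m handwheel '[[[-13,-38,0,0,0,-5.6,0.3],[-13,-38,0,0,0,-5.7,0.3],[-13,-38,0,0,0,-5.7,0.3],[-13,-38,0,0,0,-5.7,0.3],[-13,-38,0,0,0,-5.7,0.3],[-13,-38,0,0,0,-5.7,0.3],[-14,-40.5,0,0,0,-5.7,0.3],[0,0,0,0,0,0,0.3]]]'
python3 chk.py;python3 - <<'E'
import cv2
g=cv2.imread('pics/chk.png')[100:300,130:430]; cv2.imwrite('pics/p14.png',cv2.resize(g,None,fx=2.66,fy=2.66,interpolation=2))
E
```

```text
time_s: 40.12
eef_pos: [505.9, 34.0, 38.1]
ee_rot: [0.0, 0.961, 0.275, -0.0]
force: [-4.0, -0.1, 11.1]
grip_width: 0.264
grip_force: 40.7
time_s: 41.12
eef_pos: [494.7, -3.7, 150.6]
ee_rot: [0.002, 0.972, 0.234, 0.003]
force: [0.5, -0.0, -0.3]
grip_width: 0.576
grip_force: 0.0
time_s: 42.12
eef_pos: [400.1, -274.6, 147.2]
ee_rot: [0.0, 0.994, -0.114, 0.0]
force: [-0.1, 0.7, 0.4]
grip_width: 0.655
grip_force: 0.0
40 [562.7   9.2] [76.9 26.6] yaw 44.8
40 [524.1  47.3] [85.9 24.3] yaw 31.9
```

View pics/p14.png

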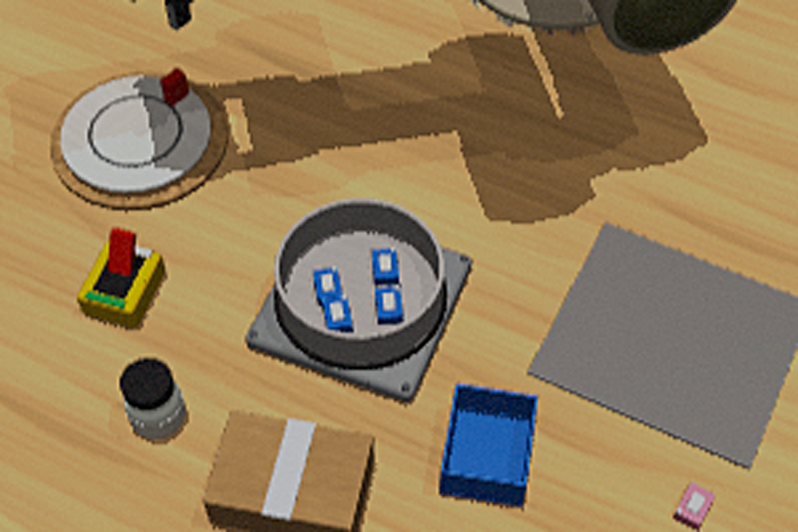

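All four modules are in the pot, and bin, carton and jar haven't moved. The left pair (C and D, at about 327,282 and 338,312) has been nudged together, so I'll check numerically that they don't overlap.

```bash
python3 - <<'E'
from h import *
for n,r,z in(('scene',(238,175,300,232),40),('top',(255,195,318,255),40)):
    c=cam(n); a,b,d,e=r
    g=cv2.resize(c['image'][b:e,a:d],None,fx=8,fy=8,interpolation=cv2.INTER_CUBIC);hsv=cv2.cvtColor(g,cv2.COLOR_RGB2HSV)
    m=((hsv[...,0]>98)&(hsv[...,0]<130)&(hsv[...,1]>(120 if n=='scene' else 70))).astype(np.uint8)
    cs,hi=cv2.findContours(m,cv2.RETR_CCOMP,cv2.CHAIN_APPROX_NONE)
    W=lambda k:np.array([ray(c,a+(u+.5)/8-.5,b+(v+.5)/8-.5,z) for u,v in k.reshape(-1,2)[::2]],np.float32)
    for k,h in zip(cs,hi[0]):
        if cv2.contourArea(k)<250: continue
        q=cv2.minAreaRect(W(k)); print(n,'hole' if h[3]>=0 else 'outer',np.round(q[0],1),np.round(q[1],1),round(q[2],1))
E
```

```text
scene outer [567.7   9.5] [76.8 26.8] 45.2
scene hole [576.6  18.8] [22.  13.1] 39.8
scene hole [552.1  -4.8] [21.4 13. ] 37.2
scene outer [529.2  47.5] [86.  24.4] 31.8
scene hole [544.4  57.5] [21.4 12.9] 30.8
scene hole [506.4  33.4] [21.6 13. ] 31.7
top outer [507.3  33.6] [33.8 24.4] 31.3
top hole [507.9  33.9] [19.2 12.4] 31.4
top outer [545.4  57.5] [34.1 24.4] 31.5
top hole [545.9  57.6] [19.9 12.6] 33.2
top outer [565.2   7.6] [68.7 26.6] 43.2
top hole [553.4  -4.6] [19.5 13. ] 41.7
top hole [578.3  19.3] [19.2 12.3] 39.5
```

C and D are 34.3 mm apart, end to end along their long axis, with both views agreeing at floor height. They are flat and not overlapping. Now I'll regrasp the lid.

```bash
python3 -m handwheel '[[[1.4,1.9,-40,0,0,0,0.3],[0,0,-40,0,0,0,0.3],[0,0,-20,0,0,0,0.3],[0,0,-8,0,0,0,0.3],[0,0,0,0,0,0,0.3],[0,0,0,0,0,0,0.3]]]'
python3 -m handwheel '[[[0,0,-0.5,0,0,0,0.0],[0,0,0,0,0,0,-0.4],[0,0,0,0,0,0,-1],[0,0,0,0,0,0,-1],[0,0,0,0,0,0,-1],[0,0,0,0,0,0,-1],[0,0,0,0,0,0,-1],[0,0,0,0,0,0,-1]]]' 80
```

```text
time_s: 43.02
eef_pos: [402.8, -270.8, 40.2]
ee_rot: [0.001, 0.994, -0.111, 0.001]
force: [-0.1, -0.9, 0.1]
grip_width: 0.647
grip_force: 0.0
time_s: 44.02
eef_pos: [402.5, -271.0, 39.2]
ee_rot: [0.0, 0.994, -0.112, 0.0]
force: [-0.8, 0.3, 6.1]
grip_width: 0.145
grip_force: 78.6
```

```bash
python3 -m handwheel '[[[0,0,15,0,0,0,-1],[0,0,40,0,0,0,-1],[0,0,45,0,0,0,-1],[0,0,40,0,0,0,-1],[9,37,0,0,0,0,-1],[9,38,0,0,0,0,-1],[9,38,0,0,0,0,-1],[9,38,0,0,0,0,-1]]]'
python3 -m handwheel '[[[10,38,0,0,0,0,-1],[10,40,0,0,0,0,-1],[10,40,0,0,0,0,-1],[10,40,0,0,0,0,-1],[0,0,-30,0,0,0,-1],[0,0,-30,0,0,0,-1],[0,0,0,0,0,0,-1],[0,0,0,0,0,0,-1]]]'
python3 - <<'E'
from h import *
for n in('top','scene'):
    c=cam(n,'lid'+n)
    print(n, proj(c,[[478.4,38.5,145]]))
    from meas import blobs
    print([b[:3] for b in blobs(c,'red')])
E
```

```text
time_s: 45.02
eef_pos: [438.2, -118.2, 179.4]
ee_rot: [-0.0, 0.994, -0.112, 0.0]
force: [0.7, 0.2, -1.5]
grip_width: 0.143
grip_force: 78.2
time_s: 46.02
eef_pos: [478.8, 38.2, 120.2]
ee_rot: [0.0, 0.994, -0.112, 0.001]
force: [-0.2, 0.3, -1.7]
grip_width: 0.143
grip_force: 78.2
top [[281.59336172 242.11540528]]
[(np.float64(361.96666666666664), np.float64(194.06666666666666), 60)]
scene [[280.98725754 165.71999806]]
[(np.float64(174.88970588235293), np.float64(194.38235294117646), 136), (np.float64(277.88235294117646), np.float64(170.0), 17)]
```

```bash
python3 -m handwheel '[[[0,0,-8,0,0,0,-1],[0,0,-6,0,0,0,-1],[0,0,0,0,0,0,-1]]]';python3 -m handwheel '[[[0,0,-4,0,0,0,-1],[0,0,0,0,0,0,-1]]]';python3 -m handwheel '[[[0,0,-4,0,0,0,-1],[0,0,0,0,0,0,-1]]]'
```

```text
time_s: 46.5
eef_pos: [478.0, 38.4, 104.3]
ee_rot: [-0.0, 0.994, -0.112, -0.001]
force: [0.0, 0.8, -1.7]
grip_width: 0.146
grip_force: 78.2
time_s: 46.75
eef_pos: [478.2, 38.4, 100.6]
ee_rot: [-0.0, 0.994, -0.112, -0.0]
force: [-0.4, -0.7, -1.0]
grip_width: 0.147
grip_force: 78.2
time_s: 47.0
eef_pos: [478.2, 38.4, 96.5]
ee_rot: [-0.0, 0.994, -0.112, -0.0]
force: [0.1, 0.2, -1.8]
grip_width: 0.146
grip_force: 78.2
```

```bash
python3 -m handwheel '[[[0,0,-1,0,0,0,-1],[0,0,0,0,0,0,-1]]]';python3 -m handwheel '[[[0,0,-1,0,0,0,-1],[0,0,0,0,0,0,-1]]]'
```

```text
time_s: 47.25
eef_pos: [478.3, 38.4, 95.8]
ee_rot: [-0.0, 0.994, -0.112, -0.0]
force: [-1.0, 0.5, -2.0]
grip_width: 0.142
grip_force: 78.2
time_s: 47.5
eef_pos: [478.4, 38.4, 95.2]
ee_rot: [0.0, 0.994, -0.112, 0.0]
force: [-2.6, -0.2, 5.2]
grip_width: 0.144
grip_force: 79.2
```

Contact came at the expected seated height (95.2). I'll release, rise and move behind the isolator with the gripper shut.

```bash
python3 -m handwheel '[[[0,0,0,0,0,0,0.3],[0,0,0,0,0,0,0.3],[0,0,0,0,0,0,0.3],[0,0,0,0,0,0,0.3],[0,0,25,0,0,0,0.3],[0,0,40,0,0,0,0.3],[0,0,40,0,0,0,0.3],[8,-20,0,0,0,3.5,-1]]]'
python3 -m handwheel '[[[14,-37,0,0,0,3,-1],[14,-36,0,0,0,3,-1],[14,-36,0,0,0,3,-1],[14,-36,0,0,0,3,-1],[14,-36,0,0,0,3,-1],[15,-36,0,0,0,3,-1],[0,0,0,0,0,0,-1],[0,0,0,0,0,0,-1]]]'
python3 - <<'E'
from h import *
from meas import blobs
for n in('top','scene'):
    c=cam(n,'e'+n); print(n,[(round(b[0],1),round(b[1],1),b[2]) for b in blobs(c,'red')])
    g=c['image']; hsv=cv2.cvtColor(g,cv2.COLOR_RGB2HSV); m=((hsv[...,1]<45)&(hsv[...,2]>150)).astype(np.uint8)
    r=(250,185,325,262) if n=='top' else (220,165,310,245)
    mm=np.zeros_like(m); mm[r[1]:r[3],r[0]:r[2]]=m[r[1]:r[3],r[0]:r[2]]
    k=max(cv2.findContours(mm,cv2.RETR_EXTERNAL,cv2.CHAIN_APPROX_NONE)[0],key=cv2.contourArea)
    w=np.array([ray(c,u,v,77) for u,v in k.reshape(-1,2)],np.float32); print(np.round(cv2.minEnclosingCircle(w)[0],1),cv2.minEnclosingCircle(w)[1],np.round(cv2.fitEllipse(w),1) if 0 else cv2.fitEllipse(w))
E
```

```text
time_s: 48.5
eef_pos: [487.3, 18.7, 202.7]
ee_rot: [0.0, 0.997, -0.08, 0.003]
force: [0.5, 0.6, -0.9]
grip_width: 0.448
grip_force: 0.0
time_s: 49.5
eef_pos: [571.1, -198.2, 199.6]
ee_rot: [-0.0, 0.997, 0.076, -0.0]
force: [-0.5, -0.1, -0.1]
grip_width: 0.0
grip_force: 0.0
top [(np.float64(281.5), np.float64(243.7), 21)]
[542.3  23.4] 80.25276184082031 ((541.6014404296875, 23.412416458129883), (156.11692810058594, 157.27333068847656), 7.040104389190674)
scene [(np.float64(174.9), np.float64(194.4), 125), (np.float64(280.3), np.float64(175.5), 47)]
[540.2  22.9] 79.64335632324219 ((540.9038696289062, 23.03570556640625), (144.7388458251953, 146.88018798828125), 170.79119873046875)
```

The lid's tab pixels match the original seated ones in both views to within 0.5 px. Now I'll flip the isolator on.

```bash
python3 -m handwheel '[[[0,0,-45,0,0,0,-1],[0,0,-45,0,0,0,-1],[0,0,-40,0,0,0,-1],[0,0,-9,0,0,0,-1],[0,0,0,0,0,0,-1],[0,0,0,0,0,0,-1]]]'; python3 -m handwheel '[[[10,1.5,0,0,0,0,-1],[10,1.5,0,0,0,0,-1],[10,1.5,0,0,0,0,-1],[8,1.2,0,0,0,0,-1],[8,1.2,0,0,0,0,-1],[8,1.2,0,0,0,0,-1],[0,0,0,0,0,0,-1]]]'
python3 -m handwheel '[[[5,0.8,0,0,0,0,-1],[3,0.4,0,0,0,0,-1],[0,0,0,0,0,0,-1]]]'; python3 -m handwheel '[[[3,0.4,0,0,0,0,-1],[0,0,0,0,0,0,-1]]]'; python3 -m handwheel '[[[3,0.4,0,0,0,0,-1],[0,0,0,0,0,0,-1]]]'
```

```text
time_s: 50.35
eef_pos: [572.2, -198.9, 62.7]
ee_rot: [0.001, 0.997, 0.076, 0.001]
force: [-1.2, -0.4, -0.4]
grip_width: 0.004
grip_force: 0.0
time_s: 51.22
eef_pos: [625.9, -190.4, 60.5]
ee_rot: [0.0, 0.997, 0.076, 0.0]
force: [0.4, -0.1, 0.1]
grip_width: -0.001
grip_force: 0.0
time_s: 51.6
eef_pos: [632.6, -189.4, 60.5]
ee_rot: [-0.0, 0.997, 0.076, -0.001]
force: [-7.0, -0.5, 1.0]
grip_width: 0.0
grip_force: 3.3
time_s: 51.85
eef_pos: [633.2, -189.4, 60.2]
ee_rot: [-0.001, 0.997, 0.076, -0.005]
force: [-22.1, -2.4, 6.9]
grip_width: 0.0
grip_force: 11.0
time_s: 52.1
eef_pos: [633.7, -189.3, 60.1]
ee_rot: [-0.001, 0.997, 0.076, -0.008]
force: [-36.6, -4.0, 14.3]
grip_width: -0.001
grip_force: 18.9
```

The force rose against the on stop. I'll back off, rise and check before handing in.

```bash
python3 -m handwheel '[[[-12,-2,0,0,0,0,-1],[-12,-2,0,0,0,0,-1],[-10,-1,10,0,0,0,-1],[0,0,50,0,0,0,-1],[0,0,50,0,0,0,-1],[-40,-30,30,0,0,0,-1],[-40,-30,0,0,0,0,-1],[0,0,0,0,0,0,-1]]]'
python3 - <<'E'
from h import *
from meas import blobs
for n in('top','scene'):
    c=cam(n,'f'+n); print(n,[(round(float(b[0]),1),round(float(b[1]),1),b[2]) for b in blobs(c,'red')],[(round(float(b[0]),1),round(float(b[1]),1),b[2]) for b in blobs(c,'blue')])
E
```

```text
time_s: 53.1
eef_pos: [523.9, -255.3, 202.3]
ee_rot: [0.001, 0.997, 0.074, 0.001]
force: [0.8, 0.1, 0.3]
grip_width: -0.004
grip_force: 0.0
top [(281.5, 243.5, 22), (359.4, 185.2, 88)] [(220.9, 197.1, 777)]
scene [(169.7, 202.8, 49), (280.3, 175.6, 44)] [(313.2, 266.9, 1317)]
```

The paddle pixels match the original on position, the lid is seated and the bin hasn't moved, so I'm handing in.

```bash
python3 -c "
from rig import *
print(finish_job())"
```

```text
the job is handed in; nothing more can be done
None
```

I handed in the job after about 53 s of robot time, with no verdict returned: all four modules are flat in the pot, silver side up, the lid is back home, the isolator is on, and the bin, carton and jar were not disturbed.

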